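# Show the salt cap to the kitchen tablet

### The job

We are checking the salt shaker's cap for blocked holes. First stand the salt shaker (white band), cap still on, upright in the round pan of the spoon rest and let go of it, so that stray grains stay off the bar; then lift only the cap off and hold it up in the air about 15 cm straight out from the tablet's camera, its underside squarely facing the lens. Finish still holding the cap there, steady, with the shaker left standing in the pan; do not push the pepper shaker, colander or cookie jar about, and do not bump the tablet.

Things in the scene. Friction and masses are not known exactly. Their poses are not given: they have to be found in the camera images.
- salt_center (a point): Centre of the salt shaker's pot, half-way up (24 mm above its foot); z is the shaker's axis, up. The pot is an upright aluminium cylinder, 44 mm diameter and 48 mm tall, with a white band around it 16 to 30 mm above the foot, about 160 g. The loose cap sits on it: 70 mm tall together.
- salt_base (a point): Centre of the underside of the salt shaker's pot.
- salt_rim (a point): Centre of the top rim of the salt shaker's pot, on which the cap rests (48 mm above its foot).
- cap_center (a point): Centre of the salt shaker's cap, half-way up its aluminium grip (38 mm diameter, 22 mm tall); z is its axis, up through the perforated top. It rests loosely on the pot and lifts straight off without turning. To take it alone keep the fingertips above the pot's rim; to carry the pot, grip it below the rim.
- cap_seat (a point): Centre of the cap's shoulder (lower face of the grip, 11 mm below its centre), which lies on the pot's rim when the cap is on. Below it a white plug, 30 mm diameter and 10 mm long, hangs in the pot with 2.5 mm play all round; the plug's end is the underside to be shown. The cap weighs about 35 g.
- pan (a point): Centre of the floor of the spoon rest's round pan (axes level): a blue floor about 62 mm in diameter, 32 mm above the bar, inside a rim 4 mm higher, outer diameter 74 mm.
- rest: The white ceramic spoon rest, fixed to the bar; origin on the bar 32 mm below pan. A 24 mm wide neck, no higher than the pan, runs from the pan towards its -x, to 118 mm from the centre.
- lens (a point): The tablet's camera, a small blue spot in a white ring at the middle of the tablet's top edge, about 90 mm above the bar. z is the direction in which it looks, square to the screen: up and towards the robot's side, 35 degrees from vertical. x points up along the screen, y along its width.
- view (a point): The point in the air 150 mm straight out from the lens along its z (same axes), about 210 mm above the bar: where the cap's centre belongs.
- tablet: Black tablet, 200 by 130 by 8 mm, leaning on a low wooden stand, fixed; origin in the middle of its back, same axes as lens.
- pepper_center (a point): Centre (35 mm above its foot) of the pepper shaker, to be left alone: same size and shape as the salt shaker with its cap, but with a black band.
- pepper: The pepper shaker; origin at the centre of its foot.
- salt: The salt shaker's pot; origin at the centre of its foot, z up.
- cap: The salt shaker's cap; origin at its shoulder (as cap_seat).
- colander: Blue plastic colander, 200 mm across (236 mm over its handles), 85 mm tall; origin under its centre. Leave alone.
- jar: Glass cookie jar with a steel cap, 130 mm across, 176 mm tall; origin under its centre. Leave alone. (A fixed steel compost caddy, 195 mm across and 233 mm tall, stands out of the way at the left end of the bar, all of it beyond y = 0.42 m and nearer than x = 0.36 m.)
Not all that is in view belongs to the job. Leave any orange or yellow look-alike of the cap alone. Leave any purple look-alike of the salt alone.

How it is judged:
By the outcome, as a careful person would: the job done as asked, in the order asked, and still so for the second after the job is handed in, while the arm keeps its last pose, push and grip.
It also fails if it takes over 48 s, if anything falls off the work surface, if the arm or the gripper's body presses on something with over 40 N, if the wrist force passes 120 N, or if a joint passes its speed limit or range.

### The arm

A 6-joint arm with a two-finger parallel gripper is mounted at the origin on the work surface. World frame = base frame: x ahead of the robot, y to its left, z up, the work surface at z = 0. Lengths are in m, angles in rad, forces in N, time in s.
With the tool pointing down it reaches from about 0.225 to 0.875 m from the base axis. Payload 3.4 kg.
Tool frame: the origin (TCP) lies on the centre line of the jaws, within the pads' length; the fingertips stand ahead of it and the grasp point (between the pads) lies 3 mm ahead of it (tip_reach is the z of the fingertips in the tool frame, in m); z points along the fingers, y is the line along which they close (so a half turn about z gives the same grasp; the last joint's range is limited). The gripper opens to 85 mm and grips with 20 to 120 N. Pads are 22 mm wide; open, the fingers measure 114 mm over their backs; the gripper's body (76 mm by 85 mm) begins 54 mm behind the grasp point. The pads swing forward as they close: fully open they stand 13 mm farther back than shut.
Start: joints at [-1.416, 0.276, 1.505, -0, 1.361, -0.121], TCP at [0.157, -0.553, 0.253] pointing down, gripper open.
Joint ranges: [-2.89, 2.89], [-0.75, 2.08], [0.22, 2.7], [-1.18, 4.32], [0.11, 2.71], [-2.7, 2.7]. Speed limits (rad/s): [2.57, 2.57, 3.14, 3.14, 3.14, 3.14].

### API

Orientations are given as a unit quaternion [x, y, z, w].
In Python, from bench import read_state, read_camera, finish_job, tip_reach gives the robot as it stands.
- The arm moves only by the shell command python3 -m creep 'ROWS' [FORCE]. ROWS is JSON, a list that holds one entry, the list of rows, each a list of 7 numbers: the shift along the tool's x, y, z in m, then the turn, a rotation vector about the tool's x, y, z in degrees, then the opening, from 0 (shut) to 1 (fully open). A call has 1 to 10 rows; each row is the pose to reach, as a shift and turn from the pose commanded when the call began, along the tool's axes at that moment; what a row does not reach only later rows make up. A row lasts 1/10 s, in which the tool goes at most 50 mm and 8.59 degrees, less where a joint would pass 70% of its speed; a pose out of reach is approached as far as the arm can. A call with a gripper value outside its range is refused whole. The fingers move at their own pace and stop on an object; FORCE is the grip in N (left out, the last holds). Time passes only in rows, so rows that repeat a pose let the fingers close. It gives the time, the measured TCP pose, the force, the opening and the grip force at its end, in the units of the state.
- read_state(): the state, without advancing time (a new reading comes with each control period).
- read_camera(name): name is "side" or "top"; returns a dict with "img" (400x640x3 uint8, red, green, blue), "fx", "fy", "cx", "cy" (pixels), "world_from_camera" (4x4, takes a point from camera to world coordinates). Camera axes: x right, y down, z forward; pixel columns grow to the right and rows downward; lengths in m; the calibration is good to about 2 mm. A picture is of the moment at which its call begins. There is no depth.
- finish_job(): hands the job in; it is judged then, once.
The state is a dict: "t": time; "joint_pos": joint angles; "dq": joint speeds; "joint_torque": joint torques, N m; "position": TCP position; "eef_rot": TCP orientation; "contact_force": force on the tool from outside, world axes, zero at the start; "torque": the same for the moment, N m; "gripper_width": opening from 0.0 (shut) to 1.0 (fully open); "grasp_force": force on a finger pad.
Only numpy, scipy, OpenCV 4.12 (cv2) and the standard library are available. Lean on these libraries where they do the work, as an engineer would, in place of code of your own. Each camera call takes 0.05 s, during which the arm holds its last target. There are 200 camera calls.

## Working session

There is one attempt and no reset: what is moved stays moved. The work goes in short steps, Python scripts to look and compute and a shell command to move; the robot and the scene stay as the last step left them, time stands still between calls to the robot, and variables do not carry over. Pictures are saved under pics/ and viewed, at most 10 in all, crops included, and the job is handed in when it is done.

```bash
mkdir -p pics; python3 - <<'E'
from bench import *
import cv2,numpy as np
print(tip_reach, read_state())
for n in("side","top"):
    c=read_camera(n); cv2.imwrite(f"pics/{n}0.png",c["img"][:,:,::-1]); print(n,c["fx"],c["fy"],c["cx"],c["cy"]); print(np.round(c["world_from_camera"],3))
E
```

```text
0.022 {'t': 0.0, 'joint_pos': array([-1.41600964e+00,  2.76615442e-01,  1.50610866e+00, -5.56696853e-06,
        1.36069189e+00, -1.20989633e-01]), 'dq': array([ 0.00021342,  0.00160509, -0.00084289, -0.00049248,  0.00053889,
        0.0008008 ]), 'joint_torque': array([ 4.53495286e-04, -4.16774118e+01, -2.45813048e+01, -1.95232758e-05,
        1.10033015e-02, -5.31151784e-06]), 'position': array([ 0.15649451, -0.55280383,  0.25243776]), 'eef_rot': array([ 9.90507989e-01,  1.37452146e-01, -1.81265018e-05, -9.11493985e-04]), 'contact_force': array([ 0.03352528, -0.82496182, -0.86031818]), 'torque': array([-0.00419482,  0.01190425, -0.04093133]), 'grasp_force': 0.0, 'gripper_width': 0.995762037656023}
side 483.8932293150565 483.8932293150565 324.5149543451498 199.99692975749224
[[ 0.977 -0.105  0.185  0.37 ]
 [-0.213 -0.449  0.868 -1.016]
 [-0.008 -0.887 -0.462  0.734]
 [ 0.     0.     0.     1.   ]]
top 379.69004761760453 379.69004761760453 309.73061844115585 202.14939481092438
[[-0.007 -0.985  0.17   0.435]
 [-1.     0.006 -0.01   0.057]
 [ 0.008 -0.17  -0.985  1.065]
 [ 0.     0.     0.     1.   ]]
```

View pics/side0.png

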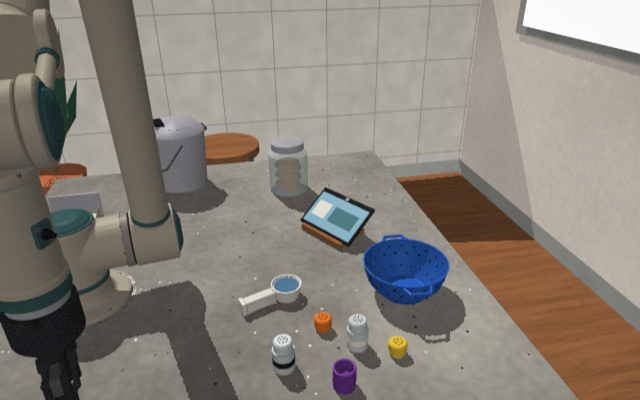

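View pics/top0.png

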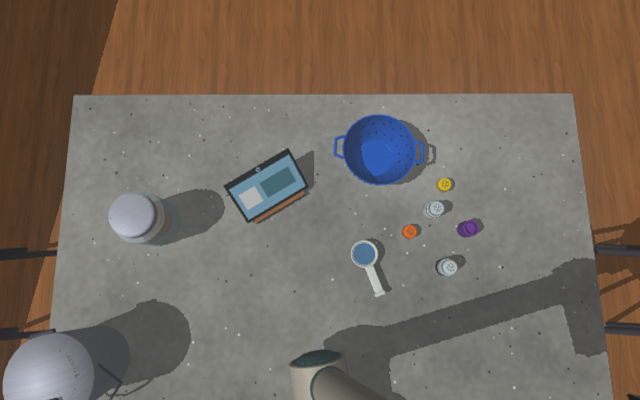

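The side view shows the pepper (black band) at about (283,355), the salt (plain white band) at (357,333), the pan at (286,288) and the tablet at (338,215). In the top view the salt is at (434,209), the pepper at (447,267), the pan at (364,254) and the lens near (258,170). I'll zoom in on these.

```bash
python3 - <<'E'
import cv2,numpy as np
s=cv2.imread("pics/side0.png");t=cv2.imread("pics/top0.png")
def z(i,x,y,w,h,k): return cv2.resize(i[y:y+h,x:x+w],None,fx=k,fy=k,interpolation=cv2.INTER_NEAREST)
A=z(s,325,300,80,60,5); B=z(t,400,180,80,60,5); C=z(s,300,180,80,60,5); D=z(t,220,145,80,60,5)
m=np.vstack([np.hstack([A,B]),np.hstack([C,D])]); cv2.imwrite("pics/m1.png",m)
E
```

```text
(no output)
```

View pics/m1.png

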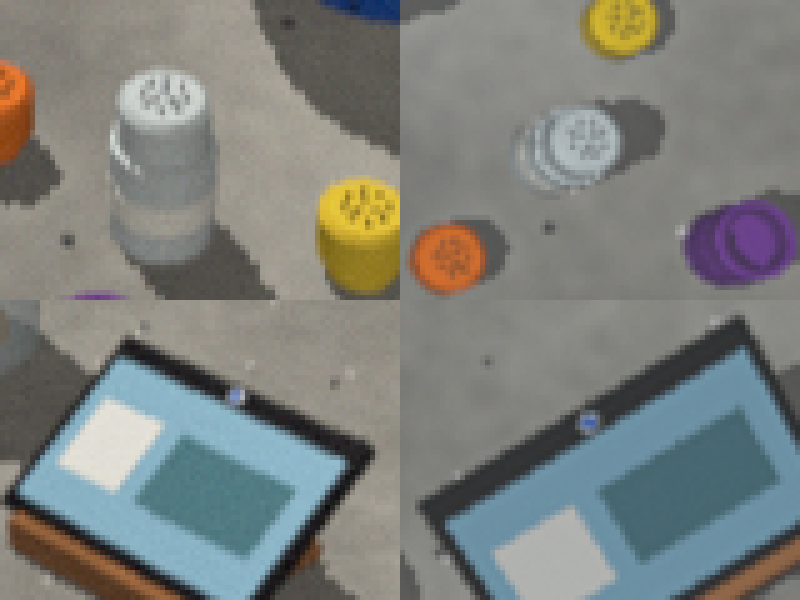

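The montage shows the salt cap's top centre at side (357.4,318.8) and top (436.8,208.2). The lens is at side (346.8,199.2) and top (257.3,169.2). The tablet's upper corners are at side (325,189) and (374,210), and top (225,185.5) and (288,149).

```bash
cat > h.py <<'E'
import numpy as np,cv2
from bench import read_camera,read_state
from scipy.spatial.transform import Rotation as R
def ray(c,p):
    T=c["world_from_camera"]; d=T[:3,:3]@[(p[0]-c["cx"])/c["fx"],(p[1]-c["cy"])/c["fy"],1]; return T[:3,3],d/np.linalg.norm(d)
def plane(c,p,z):
    o,d=ray(c,p); return o+d*(z-o[2])/d[2]
def tri(a,p,b,q):
    o,d=ray(a,p); u,v=ray(b,q); s=np.linalg.lstsq(np.c_[d,-v],u-o,rcond=None)[0]
    x,y=o+s[0]*d,u+s[1]*v; return (x+y)/2,np.linalg.norm(x-y)
def proj(c,P):
    X=np.linalg.inv(c["world_from_camera"])@[*P,1]; return c["fx"]*X[0]/X[2]+c["cx"],c["fy"]*X[1]/X[2]+c["cy"]
def blob(img,near,r,lo,hi):
    h=cv2.cvtColor(img,cv2.COLOR_RGB2HSV); m=cv2.inRange(h,lo,hi); k=np.zeros_like(m); cv2.circle(k,near,r,255,-1)
    ys,xs=np.nonzero(m&k); return np.array([xs.mean(),ys.mean()]),len(xs)
E
python3 - <<'E'
from h import *
np.set_printoptions(precision=4,suppress=True)
s=read_camera("side");t=read_camera("top")
print("captop",tri(s,(357.4,318.8),t,(436.8,208.2)),plane(s,(357.4,318.8),.07),plane(t,(436.8,208.2),.07))
L=tri(s,(346.8,199.2),t,(257.3,169.2));print("lens",L)
a=tri(s,(325,189),t,(225,185.5));b=tri(s,(374,210.2),t,(288,149));print("corners",a,b,np.linalg.norm(a[0]-b[0]))
ps,n=blob(s["img"],(286,284),16,(95,80,60),(125,255,255));pt,m=blob(t["img"],(364,254),16,(95,80,60),(125,255,255))
print("pan",ps,n,pt,m,tri(s,ps,t,pt),plane(s,ps,.032),plane(t,pt,.032))
for nm,p in dict(pepper_top=(449,266),neck_end=(380,293),orange=(409,231),yellow=(445,184),purple=(470,228)).items(): print(nm,plane(t,p,{'pepper_top':.07,'neck_end':.03}.get(nm,.025)))
for nm,p in dict(pepper_top=(282.5,340),orange=(322.5,317),yellow=(398,341),purple=(344,366)).items(): print(nm,plane(s,p,{'pepper_top':.07}.get(nm,.025)))
y=(a[0]-b[0]);y[2]=0;y/=np.linalg.norm(y)
# z looks up & toward robot
hz=np.cross(y,[0,0,1]);hz*=-np.sign(hz@[1,0,0]);zz=np.sin(np.radians(35))*hz+np.cos(np.radians(35))*np.array([0,0,1])
print("y",y,"hz",hz,"z",zz,"view",L[0]+.15*zz, read_state()['t'])
E
```

```text
captop (array([ 0.5893, -0.2907,  0.0696]), np.float64(0.0024157841366164575)) [ 0.5904 -0.291   0.07  ] [ 0.588  -0.2903  0.07  ]
lens (array([0.6924, 0.1856, 0.0891]), np.float64(0.00013802263859795274))
corners (array([0.6478, 0.2701, 0.0869]), np.float64(0.0028035738785906)) (array([0.7483, 0.1045, 0.0889]), np.float64(0.0014829459972824355)) 0.19372854267409748
pan [285.7638 284.2989] 271 [363.7288 253.5367] 354 (array([ 0.4711, -0.0976,  0.0326]), np.float64(0.00020724548096414625)) [ 0.4711 -0.0968  0.032 ] [ 0.4712 -0.0977  0.032 ]
pepper_top [ 0.4363 -0.3122  0.07  ]
neck_end [ 0.3669 -0.138   0.03  ]
orange [ 0.532  -0.2253  0.025 ]
yellow [ 0.6636 -0.3336  0.025 ]
purple [ 0.5392 -0.3942  0.025 ]
pepper_top [ 0.4347 -0.3167  0.07  ]
orange [ 0.5332 -0.2195  0.025 ]
yellow [ 0.6677 -0.324   0.025 ]
purple [ 0.5443 -0.3641  0.025 ]
y [-0.519   0.8548  0.    ] hz [-0.8548 -0.519   0.    ] z [-0.4903 -0.2977  0.8192] view [0.6188 0.141  0.212 ] 0.2
```

Everything fits the given sizes: cap top at z 0.0696, lens at 0.089, pan floor at 0.0326. Next is a helper that gives targets in tool axes.

```bash
cat >> h.py <<'E'
ZL=np.array([-.4903,-.2977,.8192]); SALT=np.array([.5893,-.2907]); PAN=np.array([.4711,-.0972,.0322]); LENS=np.array([.6924,.1856,.0891]); VIEW=LENS+.15*ZL
def delta(P,zt=None):
    s=read_state(); q=R.from_quat(s["eef_rot"]); M=q.as_matrix(); d=M.T@(np.asarray(P)-s["position"]); w=np.zeros(3)
    if zt is not None:
        u=M.T@np.asarray(zt); a=np.cross([0,0,1],u); n=np.linalg.norm(a); w=np.degrees(a/max(n,1e-9)*np.arctan2(n,u[2]))
    print("shift mm",np.round(d*1e3,1),"turn deg",np.round(w,2),"t",round(s["t"],2),"pos",np.round(s["position"],4),"z",np.round(M[:,2],3),"y",np.round(M[:,1],3))
E
python3 -c "
from h import *
delta([*SALT,.17],[0,0,-1])"
```

```text
shift mm [ 487.8 -134.5   83. ] turn deg [-0.06 -0.01  0.  ] t 0.2 pos [ 0.1565 -0.553   0.2528] z [-0.     0.001 -1.   ] y [ 0.272 -0.962 -0.001]
```

```bash
python3 -m creep '[[[0.03,-0.008,0,0,0,0,1],[0.075,-0.021,0,0,0,0,1],[0.12,-0.033,0,0,0,0,1],[0.165,-0.045,0,0,0,0,1],[0.21,-0.058,0,0,0,0,1],[0.255,-0.07,0,0,0,0,1],[0.3,-0.083,0,0,0,0,1],[0.345,-0.095,0.01,0,0,0,1],[0.39,-0.108,0.03,0,0,0,1],[0.425,-0.117,0.05,0,0,0,1]]]' 40
python3 -c "
from h import *
delta([*SALT,.17],[0,0,-1])"
```

```text
t: 1.2
position: [0.5359, -0.3233, 0.2031]
eef_rot: [0.99, 0.138, 0.001, 0.0]
contact_force: [-0.3, -0.0, -0.4]
gripper_width: 1.0
grasp_force: 0.0
shift mm [ 60.3 -16.8  33.2] turn deg [ 0.05 -0.08  0.  ] t 1.2 pos [ 0.5359 -0.3233  0.2031] z [ 0.002 -0.001 -1.   ] y [ 0.273 -0.962  0.001]
```

```bash
python3 -m creep '[[[0.03,-0.008,0.015,0,0,0,1],[0.05,-0.014,0.03,0,0,0,1],[0.06,-0.017,0.033,0,0,0,1],[0.06,-0.017,0.033,0,0,0,1],[0.06,-0.017,0.033,0,0,0,1]]]'
python3 - <<'E'
from h import *
delta([*SALT,.038],[0,0,-1])
s=read_camera("side");t=read_camera("top")
p=read_state()["position"]
for c,n in((s,'s'),(t,'t')):
    print(n,[np.round(proj(c,p-[0,0,k]),1) for k in(0,.022)])
A=cv2.resize(s["img"][180:360,270:430],None,fx=2.5,fy=2.5)[:,:,::-1];B=cv2.resize(t["img"][120:300,360:520],None,fx=2.5,fy=2.5)[:,:,::-1]
cv2.imwrite("pics/a1.png",np.hstack([A,B]))
E
```

```text
t: 1.7
position: [0.5862, -0.2932, 0.171]
eef_rot: [0.991, 0.137, -0.0, 0.001]
contact_force: [0.6, -0.2, 0.9]
gripper_width: 0.998
grasp_force: 0.0
shift mm [  3.7  -1.8 133. ] turn deg [ 0.07  0.02 -0.  ] t 1.7 pos [ 0.5862 -0.2932  0.171 ] z [-0.    -0.001 -1.   ] y [ 0.272 -0.962  0.001]
s [array([356.8, 279. ]), array([356.6, 288.2])]
t [array([452.5, 202.5]), array([449.1, 204. ])]
```

View pics/a1.png

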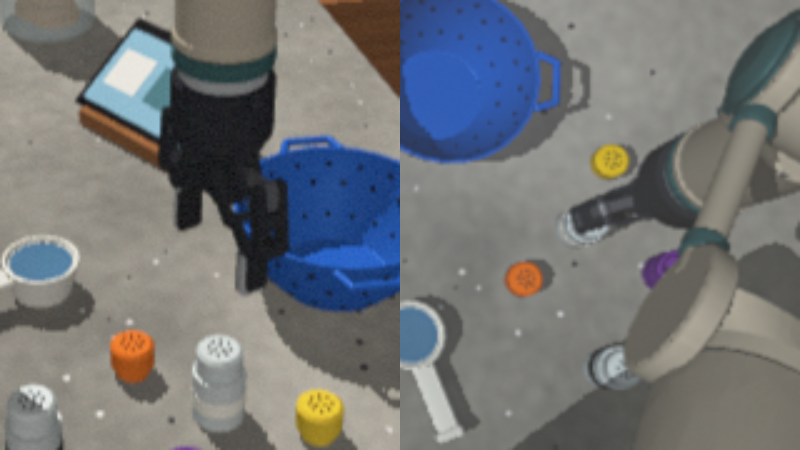

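The side view shows the open fingertips at about (345,270) and (371,296), straddling the salt at (357,319). Open, the tips stand about 9 mm ahead of the TCP, so tip_reach of 22 mm is for shut fingers. I'll descend.

```bash
python3 -m creep '[[[0.004,-0.002,0.02,0,0,0,1],[0.004,-0.002,0.05,0,0,0,1],[0.004,-0.002,0.08,0,0,0,1],[0.004,-0.002,0.105,0,0,0,1],[0.004,-0.002,0.122,0,0,0,1],[0.004,-0.002,0.13,0,0,0,1],[0.004,-0.002,0.133,0,0,0,1],[0.004,-0.002,0.133,0,0,0,1],[0.004,-0.002,0.133,0,0,0,1]]]'
python3 -m creep '[[[0,0,0,0,0,0,0.4],[0,0,0,0,0,0,0.3],[0,0,0,0,0,0,0.2],[0,0,0,0,0,0,0.2],[0,0,0,0,0,0,0.2],[0,0,0,0,0,0,0.2],[0,0,0,0,0,0,0.2],[0,0,0,0,0,0,0.2]]]' 40
```

```text
t: 2.7
position: [0.5907, -0.29, 0.0386]
eef_rot: [0.991, 0.137, 0.001, 0.001]
contact_force: [0.3, -0.2, 0.5]
gripper_width: 1.003
grasp_force: 0.0
t: 3.5
position: [0.5908, -0.2899, 0.0383]
eef_rot: [0.99, 0.138, 0.001, 0.001]
contact_force: [0.3, -0.5, 5.4]
gripper_width: 0.505
grasp_force: 41.2
```

```bash
python3 -m creep '[[[0,0,-0.01,0,0,0,0.2],[0,0,-0.03,0,0,0,0.2],[0,0,-0.055,0,0,0,0.2],[0,0,-0.08,0,0,0,0.2],[0,0,-0.1,0,0,0,0.2],[0,0,-0.112,0,0,0,0.2],[0,0,-0.118,0,0,0,0.2],[0,0,-0.12,0,0,0,0.2],[0,0,-0.12,0,0,0,0.2]]]'
python3 -c "
from h import *
delta([*PAN[:2],.158],[0,0,-1])"
```

```text
t: 4.4
position: [0.5896, -0.289, 0.1564]
eef_rot: [0.991, 0.137, -0.001, -0.001]
contact_force: [0.3, 0.6, -2.5]
gripper_width: 0.505
grasp_force: 41.2
shift mm [ -61.8 -216.8   -1.2] turn deg [-0.07  0.06  0.  ] t 4.4 pos [ 0.5896 -0.289   0.1564] z [-0.001  0.001 -1.   ] y [ 0.272 -0.962 -0.001]
```

```bash
python3 -m creep '[[[-0.004,-0.013,0,0,0,0,0.2],[-0.013,-0.045,0,0,0,0,0.2],[-0.023,-0.08,0,0,0,0,0.2],[-0.033,-0.115,0,0,0,0,0.2],[-0.043,-0.15,0,0,0,0,0.2],[-0.052,-0.183,0,0,0,0,0.2],[-0.058,-0.203,0,0,0,0,0.2],[-0.061,-0.213,0,0,0,0,0.2],[-0.062,-0.217,0,0,0,0,0.2],[-0.062,-0.217,0,0,0,0,0.2]]]'
python3 - <<'E'
from h import *
delta([*PAN[:2],PAN[2]+.039],[0,0,-1])
s=read_camera("side");p=read_state()["position"]
print([np.round(proj(s,p-[0,0,k]),1) for k in(-.032,0,.038)],np.round(proj(s,PAN),1))
cv2.imwrite("pics/b1.png",cv2.resize(s["img"][190:310,220:360],None,fx=5,fy=5)[:,:,::-1])
E
```

```text
t: 5.4
position: [0.4714, -0.0974, 0.1573]
eef_rot: [0.99, 0.138, 0.0, 0.0]
contact_force: [0.3, -0.5, -2.4]
gripper_width: 0.508
grasp_force: 41.4
shift mm [-0.3 -0.3 86.1] turn deg [ 0.03 -0.01  0.  ] t 5.4 pos [ 0.4714 -0.0974  0.1573] z [ 0. -0. -1.] y [ 0.273 -0.962  0.001]
[array([283., 227.]), array([283.7, 239.3]), array([284.5, 253.5])] [285.8 284.3]
```

View pics/b1.png

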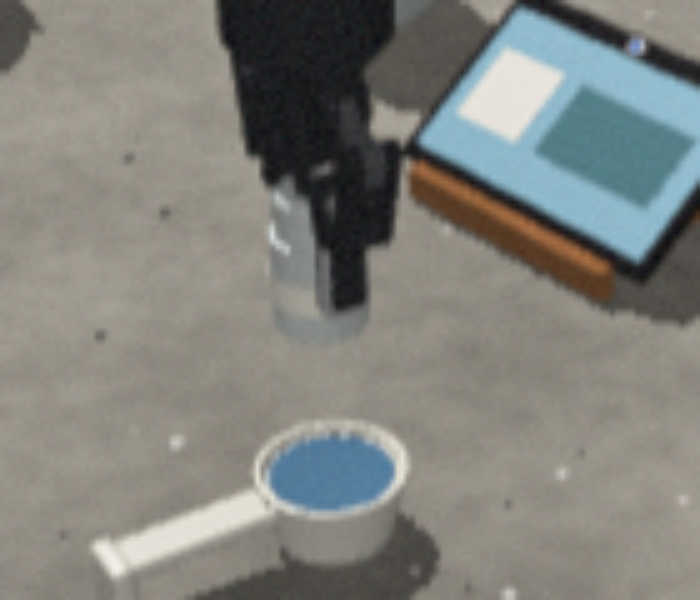

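The pot hangs upright with its foot centre at about (284,254), and the pan centre (285.8,284) is right below it. I'll lower it.

```bash
python3 -m creep '[[[0,0,0.01,0,0,0,0.2],[0,0,0.028,0,0,0,0.2],[0,0,0.046,0,0,0,0.2],[0,0,0.062,0,0,0,0.2],[0,0,0.073,0,0,0,0.2],[0,0,0.079,0,0,0,0.2],[0,0,0.082,0,0,0,0.2],[0,0,0.083,0,0,0,0.2],[0,0,0.084,0,0,0,0.2],[0,0,0.084,0,0,0,0.2]]]'
python3 -m creep '[[[0,0,0.001,0,0,0,0.2],[0,0,0.001,0,0,0,0.2],[0,0,0.002,0,0,0,0.2],[0,0,0.002,0,0,0,0.2]]]'
```

```text
t: 6.45
position: [0.4717, -0.0975, 0.0737]
eef_rot: [0.991, 0.138, 0.0, 0.0]
contact_force: [-0.2, 0.2, -2.4]
gripper_width: 0.507
grasp_force: 41.4
t: 6.85
position: [0.4713, -0.0974, 0.0713]
eef_rot: [0.991, 0.137, -0.0, 0.0]
contact_force: [-0.5, -0.4, -2.4]
gripper_width: 0.507
grasp_force: 41.4
```

```bash
python3 -m creep '[[[0,0,0.0005,0,0,0,0.2],[0,0,0.001,0,0,0,0.2],[0,0,0.001,0,0,0,0.2]]]'
python3 -m creep '[[[0,0,0.0005,0,0,0,0.2],[0,0,0.001,0,0,0,0.2],[0,0,0.001,0,0,0,0.2]]]'
```

```text
t: 7.15
position: [0.4713, -0.0974, 0.0703]
eef_rot: [0.991, 0.137, 0.0, 0.0]
contact_force: [-0.3, -0.0, -1.5]
gripper_width: 0.503
grasp_force: 41.4
t: 7.45
position: [0.4713, -0.0974, 0.0703]
eef_rot: [0.991, 0.137, 0.0, 0.0]
contact_force: [-2.6, -0.2, 7.1]
gripper_width: 0.504
grasp_force: 42.3
```

```bash
python3 -m creep '[[[0,0,-0.0005,0,0,0,0.52],[0,0,-0.0005,0,0,0,0.56],[0,0,-0.0005,0,0,0,0.62],[0,0,-0.0005,0,0,0,0.7],[0,0,-0.0005,0,0,0,0.8],[0,0,-0.0005,0,0,0,0.9],[0,0,-0.0005,0,0,0,0.9],[0,0,-0.0005,0,0,0,0.9]]]' 20
python3 -m creep '[[[0,0,-0.01,0,0,0,0.9],[0,0,-0.03,0,0,0,0.9],[0,0,-0.055,0,0,0,0.9],[0,0,-0.075,0,0,0,0.9],[0,0,-0.088,0,0,0,0.9],[0,0,-0.09,0,0,0,0.9],[0,0,-0.09,0,0,0,0.9]]]'
python3 - <<'E'
from h import *
s=read_camera("side");t=read_camera("top")
delta([*PAN[:2],PAN[2]+.048+.026],[0,0,-1])
print([np.round(proj(s,PAN+[0,0,k]),1) for k in(0,.048,.07)],[np.round(proj(t,PAN+[0,0,k]),1) for k in(0,.048,.07)])
A=cv2.resize(s["img"][180:310,230:340],None,fx=3.6,fy=3.6)[:,:,::-1];B=cv2.resize(t["img"][190:320,310:420],None,fx=3.6,fy=3.6)[:,:,::-1]
cv2.imwrite("pics/c1.png",np.hstack([A,B]))
E
```

```text
t: 8.25
position: [0.4713, -0.0974, 0.0698]
eef_rot: [0.991, 0.137, -0.0, 0.0]
contact_force: [-0.6, 0.6, -0.4]
gripper_width: 0.903
grasp_force: 0.0
t: 8.95
position: [0.4714, -0.0974, 0.1604]
eef_rot: [0.991, 0.137, 0.001, 0.0]
contact_force: [0.1, -0.1, -0.2]
gripper_width: 0.896
grasp_force: 0.0
shift mm [ 0.4  0.1 53.1] turn deg [-0.04  0.06  0.  ] t 9.05 pos [ 0.4707 -0.0972  0.1593] z [-0.001  0.    -1.   ] y [ 0.272 -0.962 -0.001]
[array([285.8, 284.3]), array([284.9, 267.6]), array([284.4, 259.7])] [array([363.6, 253.6]), array([366.3, 252.9]), array([367.7, 252.6])]
```

View pics/c1.png

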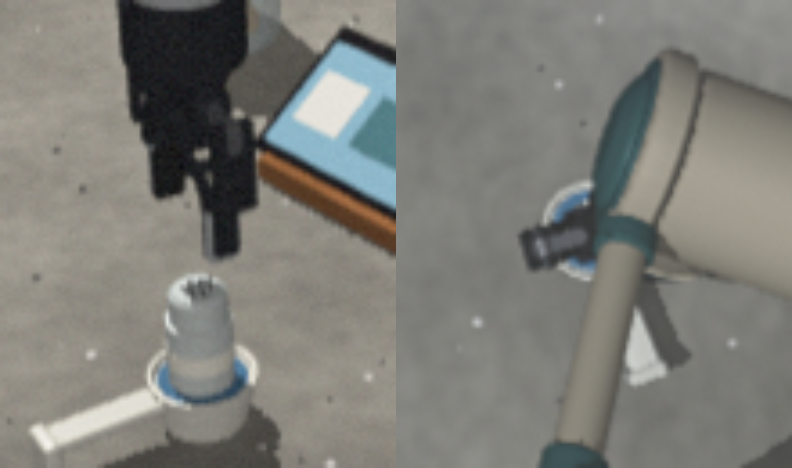

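The salt stands upright and centred in the pan, with its cap top at side (284.7,260.5) against the expected (284.4,259.7). I'll descend to the cap with the tips about 6 mm above the rim.

```bash
python3 -m creep '[[[0,0,0.008,0,0,0,0.8],[0,0,0.022,0,0,0,0.8],[0,0,0.036,0,0,0,0.8],[0,0,0.046,0,0,0,0.8],[0,0,0.051,0,0,0,0.8],[0,0,0.053,0,0,0,0.8],[0,0,0.053,0,0,0,0.8],[0,0,0.053,0,0,0,0.8]]]'
python3 -m creep '[[[0,0,0,0,0,0,0.65],[0,0,0,0,0,0,0.58],[0,0,0,0,0,0,0.54],[0,0,0,0,0,0,0.5],[0,0,0,0,0,0,0.47],[0,0,0,0,0,0,0.44],[0,0,0,0,0,0,0.4],[0,0,0,0,0,0,0.3],[0,0,0,0,0,0,0.2],[0,0,0,0,0,0,0.2]]]' 25
```

```text
t: 9.85
position: [0.4717, -0.0975, 0.1072]
eef_rot: [0.991, 0.137, 0.0, 0.0]
contact_force: [-0.3, 0.4, 0.5]
gripper_width: 0.805
grasp_force: 0.0
t: 10.85
position: [0.4714, -0.0975, 0.107]
eef_rot: [0.991, 0.137, 0.0, 0.0]
contact_force: [-0.6, -0.3, 4.8]
gripper_width: 0.428
grasp_force: 25.1
```

```bash
python3 -m creep '[[[0,0,-0.003,0,0,0,0.2],[0,0,-0.008,0,0,0,0.2],[0,0,-0.014,0,0,0,0.2],[0,0,-0.022,0,0,0,0.2],[0,0,-0.035,0,0,0,0.2],[0,0,-0.055,0,0,0,0.2],[0,0,-0.08,0,0,0,0.2],[0,0,-0.105,0,0,0,0.2],[0,0,-0.123,0,0,0,0.2],[0,0,-0.13,0,0,0,0.2]]]' 35
python3 -m creep '[[[0,0,0,0,0,0,0.2],[0,0,0,0,0,0,0.2]]]'
python3 - <<'E'
from h import *
s=read_camera("side")
delta(VIEW+.016*ZL,-ZL)
p=read_state()["position"]; print(np.round(proj(s,p-[0,0,.016]),1))
cv2.imwrite("pics/d1.png",cv2.resize(s["img"][170:310,230:340],None,fx=4,fy=4)[:,:,::-1])
E
```

```text
t: 11.85
position: [0.4723, -0.0977, 0.2393]
eef_rot: [0.991, 0.137, 0.002, 0.001]
contact_force: [0.3, 0.5, -1.1]
gripper_width: 0.427
grasp_force: 35.0
t: 12.05
position: [0.4707, -0.0972, 0.2361]
eef_rot: [0.991, 0.137, -0.001, -0.0]
contact_force: [-0.4, -0.5, -0.5]
gripper_width: 0.422
grasp_force: 35.0
shift mm [ 198.6 -186.2   10.6] turn deg [ 9.28 33.83 -0.  ] t 12.1 pos [ 0.4706 -0.0971  0.2358] z [-0.002  0.001 -1.   ] y [ 0.272 -0.962 -0.001]
[281.7 214.8]
```

View pics/d1.png

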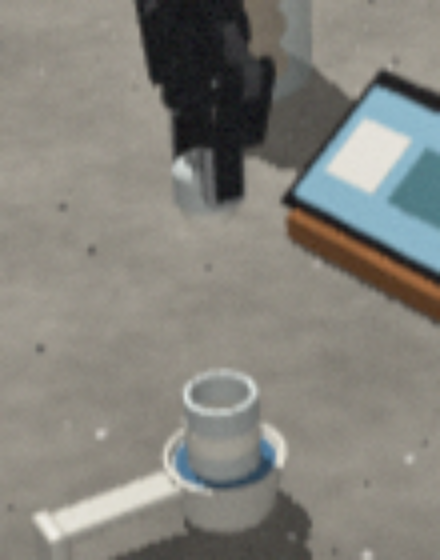

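The cap is held at (281,215), as predicted, and the open pot stands in the pan at (285,268). I'll carry the cap to the view point while tilting it.

```bash
python3 -m creep '[[[0.006,-0.006,0,0.28,1.01,0,0.2],[0.022,-0.02,0.001,1.02,3.7,0,0.2],[0.042,-0.039,0.002,1.95,7.1,0,0.2],[0.065,-0.061,0.003,3.06,11.2,0,0.2],[0.089,-0.084,0.005,4.2,15.2,0,0.2],[0.113,-0.106,0.006,5.3,19.3,0,0.2],[0.137,-0.128,0.007,6.4,23.3,0,0.2],[0.159,-0.149,0.008,7.4,27.1,0,0.2],[0.177,-0.166,0.009,8.3,30.1,0,0.2],[0.189,-0.177,0.01,8.8,32.1,0,0.2]]]'
python3 -m creep '[[[0.006,-0.006,0,0,1,0,0.2],[0.006,-0.006,0,0,1,0,0.2],[0.006,-0.006,0,0,1,0,0.2],[0.006,-0.006,0,0,1,0,0.2]]]'
python3 - <<'E'
from h import *
delta(VIEW+.016*ZL,-ZL)
s=read_camera("side");t=read_camera("top")
z=R.from_quat(read_state()["eef_rot"]).as_matrix()[:,2];p=read_state()["position"]
for c in(s,t): print([np.round(proj(c,p+k*z),1) for k in(.016,.027,.037)],np.round(proj(c,LENS),1))
A=cv2.resize(s["img"][140:240,290:390],None,fx=4,fy=4)[:,:,::-1];B=cv2.resize(t["img"][130:230,220:320],None,fx=4,fy=4)[:,:,::-1]
cv2.imwrite("pics/e1.png",np.hstack([A,B]))
E
```

```text
t: 13.1
position: [0.6044, 0.126, 0.2254]
eef_rot: [0.949, 0.132, 0.263, -0.114]
contact_force: [0.4, -0.8, 0.5]
gripper_width: 0.42
grasp_force: 35.1
t: 13.5
position: [0.6082, 0.1307, 0.2311]
eef_rot: [0.947, 0.131, 0.272, -0.114]
contact_force: [-0.9, 0.4, -0.8]
gripper_width: 0.424
grasp_force: 35.1
shift mm [ 0.  -3.4  7.9] turn deg [ 0.57  0.62 -0.  ] t 13.5 pos [0.6082 0.1307 0.2311] z [ 0.485  0.286 -0.827] y [ 0.309 -0.94  -0.144]
[array([324.3, 167.6]), array([326. , 170.1]), array([327.6, 172.3])] [346.8 199.2]
[array([271.7, 187.2]), array([270.7, 185.7]), array([269.8, 184.5])] [257.3 169.2]
```

View pics/e1.png

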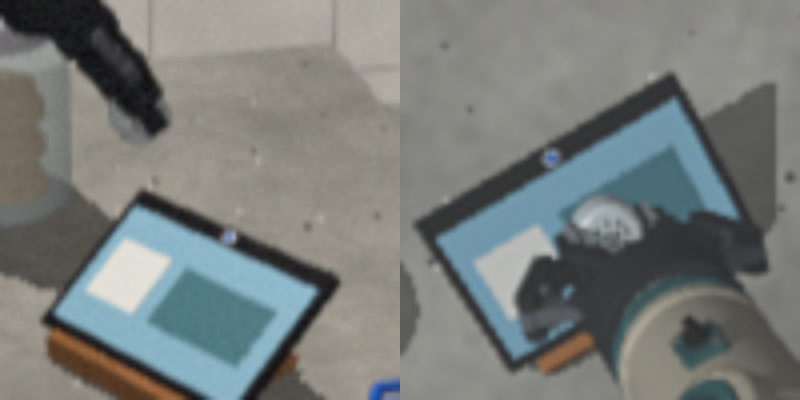

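The views show the cap at side (325,170), aimed at the lens at (347,199), with its perforated top up towards the hand. I'll check the tablet's yaw from the fitted edges of the screen, then trim the pose.

```bash
python3 - <<'E'
from h import *
for n,near in(("top",(266,186)),("side",(338,215))):
    im=cv2.imread(f"pics/{n}0.png");h=cv2.cvtColor(im,cv2.COLOR_BGR2HSV);m=cv2.inRange(h,(85,45,60),(110,255,255))
    k=np.zeros_like(m);cv2.circle(k,near,45,255,-1);cs=cv2.findContours(m&k,cv2.RETR_EXTERNAL,cv2.CHAIN_APPROX_NONE)[0]
    c=max(cs,key=cv2.contourArea);hull=cv2.convexHull(c)
    e=.03*cv2.arcLength(hull,True);q=cv2.approxPolyDP(hull,e,True)[:,0].astype(float);print(n,q.tolist())
    # refine by line fits to contour points near each side
    P=c[:,0].astype(float);L=[]
    for i in range(len(q)):
        a,b=q[i],q[(i+1)%len(q)];d=(b-a)/np.linalg.norm(b-a);r=P-a;s=r@d
        w=(abs(r@[-d[1],d[0]])<1.6)&(s>4)&(s<np.linalg.norm(b-a)-4)
        v=cv2.fitLine(P[w].astype(np.float32),cv2.DIST_HUBER,0,.01,.01)[:,0];cam=read_camera(n) if i==0 else cam
        for z in(.035,.09):
            g=plane(cam,v[2:]+20*v[:2],z)-plane(cam,v[2:]-20*v[:2],z)
            print("  side",i,np.round(a),"n",w.sum(),"z",z,"azim",round(np.degrees(np.arctan2(g[1],g[0]))%180,2))
print("assumed",np.degrees(np.arctan2(.8548,-.519)))
delta(VIEW+.016*ZL,-ZL)
E
```

```text
top [[289.0, 154.0], [305.0, 186.0], [248.0, 220.0], [229.0, 188.0]]
  side 0 [289. 154.] n 25 z 0.035 azim 27.35
  side 0 [289. 154.] n 25 z 0.09 azim 27.35
  side 1 [305. 186.] n 50 z 0.035 azim 121.26
  side 1 [305. 186.] n 50 z 0.09 azim 121.26
  side 2 [248. 220.] n 24 z 0.035 azim 33.46
  side 2 [248. 220.] n 24 z 0.09 azim 33.46
  side 3 [229. 188.] n 56 z 0.035 azim 121.08
  side 3 [229. 188.] n 56 z 0.09 azim 121.08
side [[323.0, 191.0], [369.0, 212.0], [348.0, 242.0], [303.0, 218.0]]
  side 0 [323. 191.] n 40 z 0.035 azim 120.86
  side 0 [323. 191.] n 40 z 0.09 azim 120.86
  side 1 [369. 212.] n 23 z 0.035 azim 53.95
  side 1 [369. 212.] n 23 z 0.09 azim 53.95
  side 2 [348. 242.] n 37 z 0.035 azim 121.15
  side 2 [348. 242.] n 37 z 0.09 azim 121.15
  side 3 [303. 218.] n 20 z 0.035 azim 58.84
  side 3 [303. 218.] n 20 z 0.09 azim 58.84
assumed 121.26443133207164
shift mm [ 0.1 -3.4  7.8] turn deg [ 0.56  0.62 -0.  ] t 13.7 pos [0.6082 0.1308 0.231 ] z [ 0.484  0.287 -0.827] y [ 0.309 -0.94  -0.145]
```

The yaw agrees to within 0.3°, so I'll apply the trim.

```bash
python3 -m creep '[[[0,-0.0015,0.003,0.3,0.3,0,0.2],[0,-0.003,0.006,0.5,0.6,0,0.2],[0,-0.0034,0.0078,0.56,0.62,0,0.2],[0,-0.0034,0.0078,0.56,0.62,0,0.2],[0,-0.0034,0.0078,0.56,0.62,0,0.2],[0,-0.0034,0.0078,0.56,0.62,0,0.2],[0,-0.0034,0.0078,0.56,0.62,0,0.2],[0,-0.0034,0.0078,0.56,0.62,0,0.2]]]'
python3 - <<'E'
from h import *
delta(VIEW+.016*ZL,-ZL)
s=read_camera("side");t=read_camera("top");st=read_state();p=st["position"]
print(np.abs(st["dq"]).max(),st["gripper_width"],st["grasp_force"])
z=R.from_quat(st["eef_rot"]).as_matrix()[:,2]
for c in(s,t): print([np.round(proj(c,p+k*z),1) for k in(.005,.016,.027)])
A=cv2.resize(s["img"][140:300,240:370],None,fx=3,fy=3)[:,:,::-1];B=cv2.resize(t["img"][150:230,240:305],None,fx=6,fy=6)[:,:,::-1]
cv2.imwrite("pics/f1.png",np.hstack([A,B]))
E
```

```text
t: 14.5
position: [0.6108, 0.1366, 0.225]
eef_rot: [0.945, 0.131, 0.276, -0.119]
contact_force: [0.2, 0.1, -0.4]
gripper_width: 0.424
grasp_force: 35.1
shift mm [ 0.1  0.4 -0.1] turn deg [-0.02  0.01  0.  ] t 14.5 pos [0.6108 0.1366 0.225 ] z [ 0.49   0.298 -0.819] y [ 0.314 -0.937 -0.153]
0.002151189639755473 0.4252054981803724 35.05523126106709
[array([323.1, 166.3]), array([324.8, 168.7]), array([326.5, 171.1])]
[array([270.3, 188.1]), array([269.3, 186.6]), array([268.2, 185.1])]
```

View pics/f1.png

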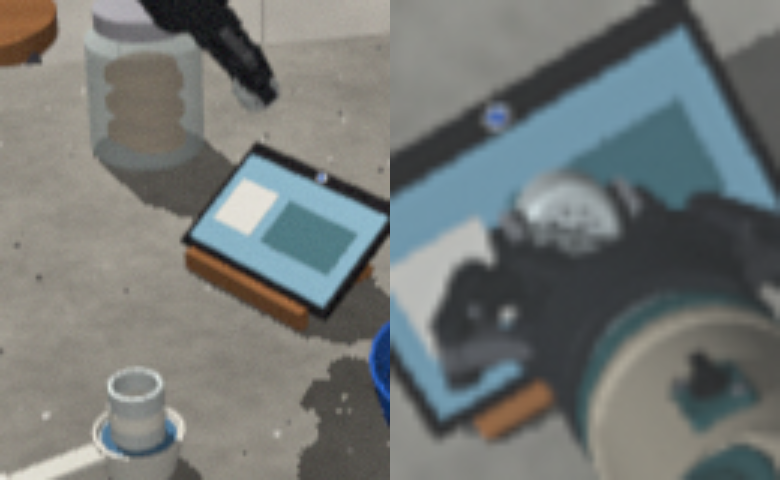

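The cap is seen at top (269.7,185) and side (325,170), at the computed view pose, and the pot is still standing in the pan at side (285,278). The arm is at rest, so I'm handing in.

```bash
python3 -c "
from bench import finish_job
print(finish_job())"
```

```text
the job is handed in; nothing more can be done
None
```

The job is handed in: the salt shaker stands upright and uncapped in the pan, and the arm is holding its cap steady 15 cm out from the tablet's lens, underside facing it, after about 14.6 s on the robot's clock.

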